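# Put the lab containers back on their own equipment

### The arm

A 6-joint arm with a two-finger parallel gripper is mounted at the origin on the work surface. World frame = base frame: x ahead of the robot, y to its left, z up, the work surface at z = 0. Lengths are in m, angles in rad, forces in N, time in s.
With the tool pointing down it reaches from about 0.275 to 0.825 m from the base axis. Payload 4.9 kg.
Tool frame: the origin (TCP) lies at the very end of the fingers, on their centre line; the grasp point (between the pads) lies manip.grip_point_offset behind it (manip.grip_point_offset is the distance from the TCP to the grasp point, in m); z points along the fingers, x is the direction in which the jaws open and shut, and the axes are right-handed (so a half turn about z gives the same grasp; the last joint's range is limited). The gripper opens to 85 mm and grips with 20 to 120 N. Pads are 22 mm wide; open, the fingers measure 114 mm over their backs; the gripper's body (76 mm by 85 mm) begins 54 mm behind the grasp point. The pads swing forward as they close: fully open they stand 13 mm farther back than shut.
Start: joints at [-1.373, 0.326, -0.193, 1.052, 0, 1.437], TCP at [0.179, -0.52, 0.231] pointing down, gripper open.
Joint ranges: [-2.65, 2.65], [-0.97, 1.79], [-1.3, 1.35], [-1.93, 2.1], [-1.47, 1.37], [-3.14, 3.14]. Speed limits (rad/s): [2.57, 2.57, 3.14, 3.14, 3.14, 3.14].

### API

Orientations are given as a unit quaternion [w, x, y, z].
In Python, from plant import manip gives the robot as it stands.
- The arm moves only by the tool step_arm, never from a script. Its argument "series" is a list of rows, each a list of 3 entries, a list of its own where there are three numbers: the opening, from -1 (shut) to 1 (fully open), so that 0 is half open, then the shift along the tool's x, y, z in mm, then the turn about the tool's z in degrees. In form: [[claw, [dx, dy, dz], yaw], ...]. A call has 1 to 12 rows; each row is the pose to reach, as a shift and turn from the pose measured when the call began, along the tool's axes at that moment; what a row does not reach only later rows make up. A row lasts 1/10 s, in which the tool goes at most 50 mm and 8.59 degrees, less where a joint would pass 70% of its speed; a pose out of reach is approached as far as the arm can. A call with a gripper value outside its range is refused whole. The fingers move at their own pace and stop on an object; "newtons" is the grip in N (left out, the last holds). Time passes only in rows, so rows that repeat a pose let the fingers close. It gives the time, the measured TCP pose, the force and the opening at its end, in the units of the state.
- manip.observe(): the state, without advancing time (a new reading comes with each control period).
- manip.read_camera(name): name is "side" or "top" or "wrist"; returns the picture (420x560x3 uint8, red, green, blue); there is no depth.
- manip.get_calibration(name): a dict with "camera_matrix" (3x3 intrinsics, pixels), "R" (3x3) and "t" (3): a world point X has camera coordinates R X + t; the wrist camera has in their place "mount" (4x4, takes a point from camera to tool coordinates, whose origin is the TCP and whose axes are the tool frame's). Camera axes: x right, y down, z forward; pixel columns grow to the right and rows downward; lengths in m; the calibration is good to about 2 mm. The wrist camera is an equidistant fisheye: a pixel r from the principal point sees the ray r / f radians off the axis. A picture is of the moment at which its call begins: read the wrist's pose just before it. get_calibration takes no time and is no camera call.
- manip.close_job(): hands the job in, once; it reports no verdict.
The state is a dict: "t": time; "q": joint angles; "joint_velocities": joint speeds; "joint_efforts": joint torques, N m; "tool_pos": TCP position; "tool_rot": TCP orientation; "force": force on the tool from outside, world axes, zero at the start; "moment": the same for the moment, N m; "gripper_width": finger opening in m.
Only numpy, scipy, OpenCV 4.12 (cv2) and the standard library are available. Lean on these libraries where they do the work, as an engineer would, in place of code of your own. Each camera call takes 0.05 s, during which the arm holds its last target. There are 200 camera calls.

### The job

The three containers on this laboratory bench stand on each other's equipment: move them round, one at a time, so that the tall bottle stands in the middle of the stirrer's square plate, the squat pot in the middle of the balance's round pan and the oblong tip box in the middle of the shallow metal tray. Set one of them down on the empty cork mat and let go of it there while you make the swap. Tip none of them over, leave all three upright and still in their places, and do not shift the dropper bottle, the tube rack or the pipette.

Things in the scene. Friction and masses are not known exactly. Their poses are not given: they have to be found in the camera images.
- bottle: Tall round white plastic bottle with a grey screw cap, 112 mm high, roughly 180 g (varies); body 52 mm across and straight-sided up to 80 mm, then a shoulder and a cap 34 mm across from 92 to 112 mm. Origin: centre of its underside; z up. Starts on the balance.
- pot: Squat round white pot with a wide grey screw lid, 52 mm high, roughly 120 g (varies); 56 mm across up to 34 mm, the lid 60 mm across above that. Origin: centre of its underside; z up. Starts on the tray.
- tipbox: Oblong closed pipette-tip box, white below with a grey lid, 84 mm long (its x) by 50 mm wide (its y) by 55 mm high, roughly 140 g (varies); a 3 mm latch sticks out of one short end. Origin: centre of its underside; z up. Starts on the stirrer.
- balance: Fixed white laboratory balance with a round steel pan, 104 mm across, whose top is 30 mm above the bench. Origin: at bench level straight below the middle of the pan; the housing, 20 mm high, 150 mm long in x (from -89 to +61 mm) and 124 mm wide in y, has its display at -x. The bottle starts on it; the pot belongs on it.
- stirrer: Fixed grey stirrer with a square white plate, 100 x 100 mm, whose top is 40 mm above the bench. Origin: at bench level straight below the middle of the plate; the housing, 34 mm high, 150 mm long in x (from -91 to +59 mm) and 116 mm wide in y, has two small knobs, 10 mm high, at -x. The tip box starts on it; the bottle belongs on it.
- tray: Fixed shallow open aluminium tray, 136 mm long (its x) by 112 mm wide (its y) outside; walls 4 mm thick, rim 12 mm and inner floor 4 mm above the bench. Origin: under its centre, at bench level. The pot starts in it; the tip box belongs in it, turned either way.
- mat: Fixed flat square cork mat, 120 x 120 mm, top 5 mm above the bench, empty at the start: the spot to park a container on. Origin: under its centre, at bench level.
- dropper: Small loose amber dropper bottle with a white tip, 26 mm across, 66 mm high. Not to be shifted. Origin: centre of its underside.
- rack: Loose grey tube rack with capped tubes, 106 mm long (x), 52 mm wide (y), 66 mm high over the caps. Not to be shifted. Origin: centre of its underside.
- pipette: Loose grey and white pipette lying on the bench along its x, from -122 mm (yellow plunger) to +120 mm (tip), at most 50 mm wide and 26 mm high. Not to be shifted. Origin: on the bench below its middle.
Things that resemble listed ones, but are neither listed nor needed, are in the scene too. Leave any green or red look-alike of the tipbox alone. Leave any blue or orange look-alike of the pot alone.

How it is judged:
On the way:
1. one of the containers stands on the cork mat, let go of (its centre within 45 mm of the mat's centre) (((horizontal distance between bottle and mat below 0.045 m and z of bottle in the frame of mat below 0.011 m and angle between bottle's own z axis and vertical below 0.1 rad and contact force between bottle and mat above 0.2 N and contact force between bottle and the fingers below 0.1 N) or (horizontal distance between pot and mat below 0.045 m and z of pot in the frame of mat below 0.011 m and angle between pot's own z axis and vertical below 0.1 rad and contact force between pot and mat above 0.2 N and contact force between pot and the fingers below 0.1 N) or (horizontal distance between tipbox and mat below 0.045 m and z of tipbox in the frame of mat below 0.011 m and angle between tipbox's own z axis and vertical below 0.1 rad and contact force between tipbox and mat above 0.2 N and contact force between tipbox and the fingers below 0.1 N))), for 0.2 s.
At the end, for the whole second after the job is handed in: Bottle on the stirrer plate, pot on the balance pan, tip box on the tray floor: each centre within 15 mm (seen from above) of its place's centre, resting on it (height within +6/-4 mm), upright within 0.1 rad, at rest (below 0.02 m/s and 0.2 rad/s) (horizontal distance between bottle and stirrer below 0.015 m and z of bottle in the frame of stirrer between 0.036 and 0.046 m and angle between each of bottle, pot, tipbox's own z axis and vertical below 0.1 rad and linear speed of each of bottle, pot, tipbox below 0.02 m/s and angular speed of each of bottle, pot, tipbox below 0.2 rad/s and horizontal distance between pot and balance below 0.015 m and z of pot in the frame of balance between 0.026 and 0.036 m and horizontal distance between tipbox and tray below 0.015 m and z of tipbox in the frame of tray between 0 and 0.01 m); the robot touches nothing.
It fails at once if the dropper bottle is moved by more than 30 mm (distance of dropper from where it was at the start of the episode above 0.03 m).
It fails at once if the tube rack is moved by more than 30 mm (distance of rack from where it was at the start of the episode above 0.03 m).
It fails at once if the pipette is moved by more than 30 mm (distance of pipette from where it was at the start of the episode above 0.03 m).
It fails at once if the bottle, pot or tip box is tipped over (leans more than 40 degrees) (angle between any of bottle, pot, tipbox's own z axis and vertical above 0.7 rad).
It also fails if it takes over 126 s, if anything falls off the work surface, if the arm or the gripper's body presses on something with over 40 N, if the wrist force passes 120 N, or if a joint passes its speed limit or range.

## Working session

There is one attempt and no reset: what is moved stays moved. The work goes in short steps, Python scripts to look and compute and a tool call to move; the robot and the scene stay as the last step left them, time stands still between calls to the robot, and variables do not carry over. Pictures are saved under pics/ and viewed, about 12 in all and at most 16, crops included, and the job is handed in when it is done.

Besides the shell and the picture viewer there is one more tool, called after "Request:" as name([rows], argument=value, ...), one row to a line, values as JSON. step_arm: Moves the arm, as the interface text tells. Its arguments: {"type":"object","properties":{"series":{"type":"array","items":{"type":"array"}},"newtons":{"type":"number"}},"required":["series"]}

```bash
mkdir -p pics; ls; python3 - <<'E'
from plant import manip
import cv2
print(manip.observe())
print(manip.grip_point_offset)
for n in ("top","side"):
    im=manip.read_camera(n); cv2.imwrite(f"pics/{n}0.png",cv2.cvtColor(im,cv2.COLOR_RGB2BGR))
for n in ("top","side","wrist"): print(n,manip.get_calibration(n))
E
```

```text
pics
{'t': 0.0, 'q': array([-1.37321211e+00,  3.26941193e-01, -1.93594298e-01,  1.05200034e+00,
        3.93804420e-05,  1.43659935e+00]), 'joint_velocities': array([-9.72853069e-04,  3.02956292e-04, -4.64693776e-04, -8.40355589e-05,
        8.69461780e-04,  2.01455953e-03]), 'joint_efforts': array([-1.15127536e-03, -4.43399155e+01,  2.62440240e+01,  1.54947443e-02,
       -2.50959774e-04, -7.34569312e-06]), 'tool_pos': array([ 0.17905796, -0.51941726,  0.23049935]), 'tool_rot': array([-6.09568363e-04,  8.14164162e-01, -5.80634102e-01, -6.20713351e-04]), 'force': array([-0.44218134, -0.10168314, -0.63903108]), 'moment': array([0.05877992, 0.0222021 , 0.00122262]), 'gripper_width': 0.08551067726120978}
0.0187
top {'camera_matrix': array([[541.49247897,   0.        , 280.84959149],
       [  0.        , 541.49247897, 207.20473669],
       [  0.        ,   0.        ,   1.        ]]), 'R': array([[ 0.0018189 , -0.99995847,  0.00893027],
       [-0.99896683, -0.00222247, -0.04539092],
       [ 0.04540888, -0.00883848, -0.99892938]]), 't': array([0.02112105, 0.5811434 , 1.54992534])}
side
[... 204 characters left out ...]
6168631, -0.00246279],
       [-0.10847026,  0.67318117, -0.73147885],
       [ 0.11992802, -0.72158482, -0.68185968]]), 't': array([0.5857161 , 0.09815664, 1.07874854])}
wrist {'camera_matrix': array([[325.1922621 ,   0.        , 277.9228053 ],
       [  0.        , 325.1922621 , 205.24762224],
       [  0.        ,   0.        ,   1.        ]]), 'mount': array([[ 9.99999949e-01, -1.85814548e-04,  2.59015082e-04,
        -6.48548338e-04],
       [ 1.05905935e-04,  9.60044857e-01,  2.79846140e-01,
        -7.00144322e-02],
       [-3.00665581e-04, -2.79846099e-01,  9.60044827e-01,
        -1.42338595e-01],
       [ 0.00000000e+00,  0.00000000e+00,  0.00000000e+00,
         1.00000000e+00]])}
```

```bash
python3 - <<'E'
import cv2
for n in ("top","side"):
    im=cv2.imread(f"pics/{n}0.png"); cv2.imwrite(f"pics/{n}0b.png",cv2.resize(im,(800,600),interpolation=cv2.INTER_CUBIC))
E
```

```text
(no output)
```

View pics/top0b.png

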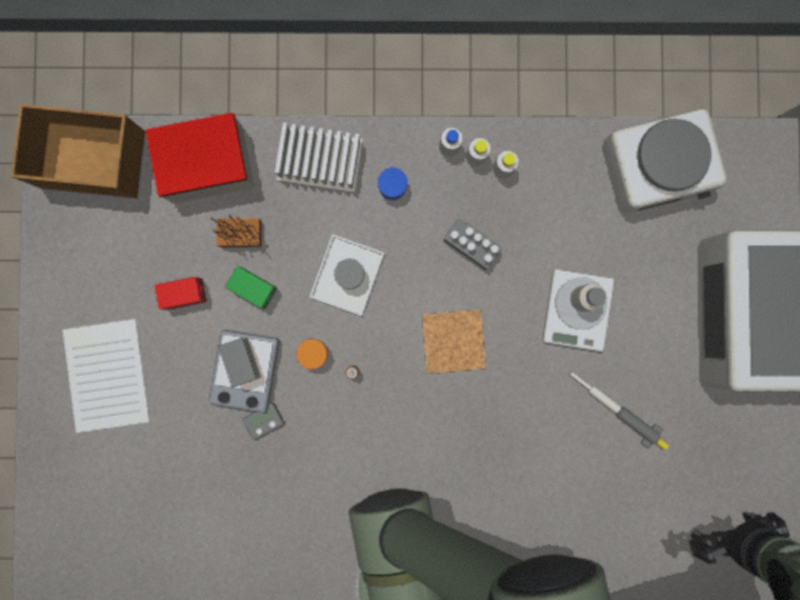

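View pics/side0b.png

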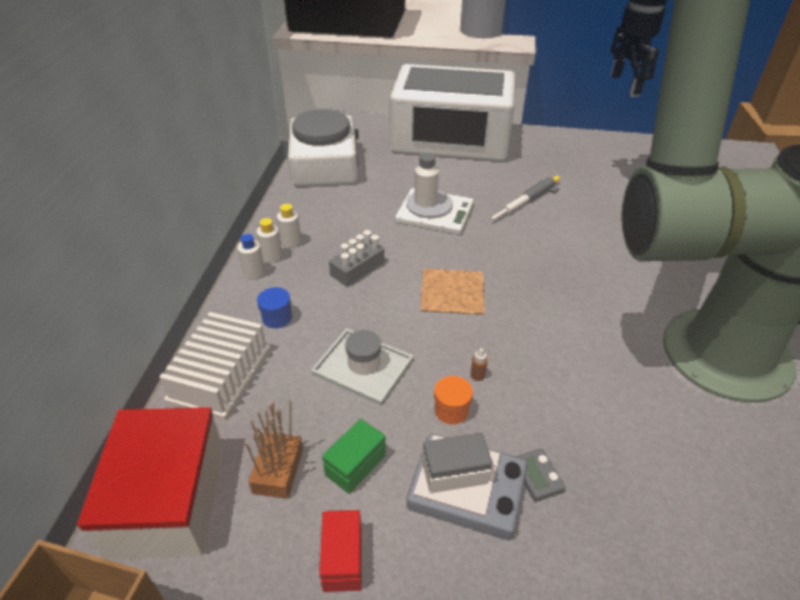

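The top view shows these candidates:
- **Pot:** grey lid (349,274) on the tray. Look-alikes are blue (392,183) and orange (312,354).
- **Tip box:** grey (238,362) on the stirrer. Look-alikes are green (250,287) and red (180,293).
- **Bottle:** grey cap (592,296) on the balance. Look-alikes are the blue and yellow-capped bottles at (452–508,140–160).

I choose the grey-topped ones, and I'll check them in close crops.

```bash
cat > h.py <<'E'
import numpy as np, cv2
from plant import manip
def ray(n,u,v,z):
    c=manip.get_calibration(n);K,R,t=c["camera_matrix"],c["R"],c["t"]
    d=R.T@np.linalg.inv(K)@np.array([u,v,1.]);o=-R.T@t
    return o+d*(z-o[2])/d[2]
def proj(n,X):
    c=manip.get_calibration(n);p=c["camera_matrix"]@(c["R"]@np.array(X)+c["t"]);return p[:2]/p[2]
E
python3 - <<'E'
import cv2,numpy as np
im=cv2.imread("pics/top0.png")
# crops 100x75 around each at x4
cs=[(125,225),(205,157),(367,180),(275,205)]
out=[]
for x,y in cs:
    c=cv2.resize(im[y:y+75,x:x+100],(400,300),interpolation=cv2.INTER_CUBIC);out.append(c)
cv2.imwrite("pics/crops.png",np.vstack([np.hstack(out[:2]),np.hstack(out[2:])]))
E
```

```text
(no output)
```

View pics/crops.png

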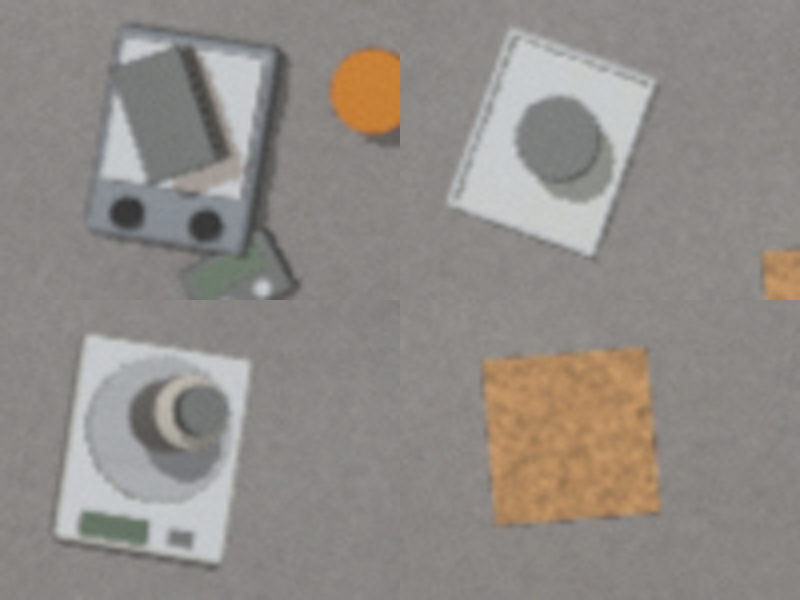

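The crops confirm the grey-topped box, pot and bottle on white equipment. Next I compute poses.

```bash
cat > m.py <<'E'
from h import *
O={'s':(125,225,0,0),'t':(205,157,400,0),'b':(367,180,0,300),'m':(275,205,400,300)}
def P(k,x,y,z):
    a=O[k]; return ray('top',a[0]+(x-a[2]+.5)/4-.5,a[1]+(y-a[3]+.5)/4-.5,z)[:2]
def quad(n,k,pts,z):
    w=np.array([P(k,*p,z) for p in pts]); c=w.mean(0)
    e=[np.linalg.norm(w[i]-w[(i+1)%4]) for i in range(4)]
    d=[np.degrees(np.arctan2(*(w[(i+1)%4]-w[i])[::-1])) for i in range(4)]
    print(n,c.round(4),'sides',np.round(e,4),'ang',np.round(d,1)); return c
quad('stirhouse','s',[(120,25),(273,46),(240,251),(88,228)],.034)
quad('tipbox','s',[(112,68),(185,45),(230,158),(155,185)],.095)
quad('tray','t',[(510,28),(657,80),(595,257),(447,205)],.012)
quad('balhouse','b',[(85,335),(250,360),(220,565),(55,540)],.02)
quad('mat','m',[(483,358),(646,347),(660,514),(496,525)],.005)
print('pot',P('t',558,139,.056)); print('pan',P('b',158,428,.03)); print('cap',P('b',202,410,.142))
for n,u,v,z in[('dropper',352,372,.066),('orange',312,354,.05),('rack',474,245,.06),('piptip',573,376,.01),('pipend',665,446,.015),('green',250,287,.05),('blue',392,183,.05)]:
    print(n,ray('top',u*.7,v*.7,z).round(3))
E
python3 m.py
```

```text
stirhouse [0.4329 0.3368] sides [0.1095 0.1462 0.1085 0.1447] ang [-97.7 171.4  81.5  -8.3]
tipbox [0.4517 0.3317] sides [0.0518 0.0828 0.0539 0.0848] ang [ -72.4 -157.7  109.9   20.8]
tray [0.6243 0.1326] sides [0.113  0.1356 0.1132 0.136 ] ang [-109.4  160.9   70.8  -19.2]
balhouse [ 0.5532 -0.3342] sides [0.1204 0.1493 0.1198 0.1493] ang [-98.5 171.1  81.5  -8.7]
mat [ 0.4907 -0.0839] sides [0.1186 0.1211 0.1189 0.121 ] ang [ -86.  -175.4   93.9    4.5]
pot [0.62343526 0.1259285 ]
pan [ 0.56847298 -0.3358952 ]
cap [ 0.57625671 -0.33828021]
dropper [0.431 0.118 0.066]
orange [0.465 0.198 0.05 ]
rack [ 0.68 -0.12  0.06]
piptip [ 0.42  -0.325  0.01 ]
pipend [ 0.281 -0.508  0.015]
green [0.597 0.321 0.05 ]
blue [0.804 0.041 0.05 ]
```

```bash
cat >> h.py <<'E'
from scipy.spatial.transform import Rotation as Ro
def pose():
    s=manip.observe();q=s['tool_rot'];R=Ro.from_quat(q[[1,2,3,0]]).as_matrix();return s,s['tool_pos'],R
def go(x,y,z,ang=None):
    s,p,R=pose();a=np.degrees(np.arctan2(R[1,0],R[0,0]))
    yaw=0 if ang is None else -((ang-a+180)%360-180)
    print('t',round(s['t'],2),'pos',p.round(4),'ang',a.round(1),'tiltz',R[:,2].round(3),'w',s['gripper_width'].round(4),'F',s['force'].round(1),'q',s['q'].round(2))
    print('shift mm',(R.T@(np.array([x,y,z])-p)*1000).round(1),'yaw',round(yaw,1))
def wrist(u,v,z):
    c=manip.get_calibration('wrist');K=c['camera_matrix'];M=c['mount'];s,p,R=pose()
    d=np.array([u-K[0,2],v-K[1,2]]);r=np.hypot(*d);th=r/K[0,0]
    k=np.array([*(np.sin(th)*d/max(r,1e-9)),np.cos(th)])
    o=p+R@M[:3,3];w=R@M[:3,:3]@k;return o+w*(z-o[2])/w[2]
def snap(n,name,box=None):
    im=cv2.cvtColor(manip.read_camera(n),cv2.COLOR_RGB2BGR);cv2.imwrite(f'pics/{name}_raw.png',im)
    cv2.imwrite(f'pics/{name}.png',cv2.resize(im,(800,600),interpolation=cv2.INTER_CUBIC))
E
python3 -c "
from h import *
go(.5735,-.337,.25,71)"
```

```text
Traceback (most recent call last):
  File "h.py", line 15, in go
    print('t',round(s['t'],2),'pos',p.round(4),'ang',a.round(1),'tiltz',R[:,2].round(3),'w',s['gripper_width'].round(4),'F',s['force'].round(1),'q',s['q'].round(2))
                                                                                            ^^^^^^^^^^^^^^^^^^^^^^^^
AttributeError: 'float' object has no attribute 'round'
```

```bash
sed -i "s/s\['gripper_width'\].round(4)/round(s['gripper_width'],4)/" h.py
python3 -c "
from h import *
go(.5735,-.337,.25,71)"
```

```text
t 0.1 pos [ 0.1791 -0.5195  0.2306] ang -71.0 tiltz [-0.     0.002 -1.   ] w 0.0854 F [ 0.5 -0.1  0.6] q [-1.37  0.33 -0.19  1.05  0.    1.44]
shift mm [ -44.1 -432.4  -19.3] yaw -142.0
```

Request:
step_arm([
  [1,[-4,-40,-10],-8],
  [1,[-8,-80,-19],-16],
  [1,[-12,-120,-19],-24],
  [1,[-16,-160,-19],-32],
  [1,[-20,-200,-19],-40],
  [1,[-24,-240,-19],-48],
  [1,[-28,-280,-19],-56],
  [1,[-32,-320,-19],-64],
  [1,[-36,-360,-19],-72],
  [1,[-40,-400,-19],-80],
  [1,[-44,-432,-19],-88],
  [1,[-44,-432,-19],-96],
], newtons=40)

```text
t: 1.3
tool_pos: [0.5763, -0.3344, 0.2485]
tool_rot: [-0.001, 0.975, 0.222, 0.0]
force: [0.4, -1.3, 0.2]
gripper_width: 0.0856
```

Request:
step_arm([
  [1,[0,0,0],-8],
  [1,[0,0,0],-16],
  [1,[0,0,0],-24],
  [1,[0,0,0],-32],
  [1,[0,0,0],-40],
  [1,[0,0,0],-46],
  [1,[0,0,0],-46],
  [1,[0,0,0],-46],
])

```text
t: 2.1
tool_pos: [0.5762, -0.3343, 0.2481]
tool_rot: [-0.002, 0.812, 0.584, 0.001]
force: [-0.5, 0.2, 0.3]
gripper_width: 0.0854
```

```bash
python3 -c "
from h import *
go(.5735,-.337,.25,71)
snap('wrist','w1')"
```

```text
t 2.1 pos [ 0.5762 -0.3343  0.2481] ang 71.5 tiltz [-0.001  0.003 -1.   ] w 0.0854 F [-0.5  0.2  0.3] q [-0.64  0.54  0.19  1.22  0.   -0.31]
shift mm [-3.4 -1.7 -1.9] yaw 0.5
```

View pics/w1.png

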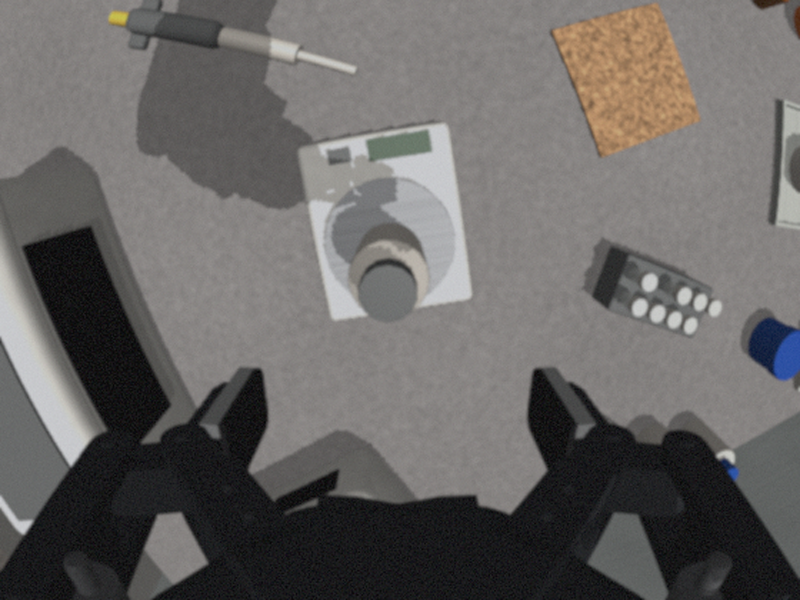

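```bash
python3 -c "
from h import *
f=lambda u,v,z:wrist(u*.7,v*.7,z).round(4)
print('cap',f(387,290,.142),'pan',f(390,238,.03))
print('hous',[f(*p,.02) for p in((300,148),(446,124),(471,298),(333,320))])
m=np.array([f(*p,.005) for p in((552,32),(660,3),(699,120),(600,155))]);print('mat',m.mean(0),m)
go(.5745,-.337,.079,71)"
```

```text
cap [ 0.5726 -0.339   0.142 ] pan [ 0.5629 -0.3352  0.03  ]
hous [array([ 0.4716, -0.3802,  0.02  ]), array([ 0.4912, -0.2647,  0.02  ]), array([ 0.6341, -0.2875,  0.02  ]), array([ 0.6155, -0.4044,  0.02  ])]
mat [ 0.48945  -0.083375  0.005   ] [[ 0.4369 -0.1481  0.005 ]
 [ 0.426  -0.0261  0.005 ]
 [ 0.5433 -0.0207  0.005 ]
 [ 0.5516 -0.1386  0.005 ]]
t 2.15 pos [ 0.5762 -0.3343  0.2482] ang 71.5 tiltz [-0.001  0.003 -1.   ] w 0.0856 F [ 0.4  0.3 -0.2] q [-0.64  0.54  0.19  1.22  0.   -0.31]
shift mm [ -3.5  -0.5 169.1] yaw 0.5
```

Request:
step_arm([
  [1,[-5,0,30],0],
  [1,[-5,0,60],0],
  [1,[-5,0,90],0],
  [1,[-5,0,120],0],
  [1,[-5,0,140],0],
  [1,[-5,0,155],0],
  [1,[-5,0,165],0],
  [1,[-5,0,169],0],
  [1,[-5,0,169],0],
])

```text
t: 3.05
tool_pos: [0.5744, -0.3384, 0.0789]
tool_rot: [-0.002, 0.812, 0.584, 0.001]
force: [-0.7, 0.2, -0.7]
gripper_width: 0.0856
```

Request:
step_arm([
  [0,[0,0,0],0],
  [-0.2,[0,0,0],0],
  [-0.5,[0,0,0],0],
  [-1,[0,0,0],0],
  [-1,[0,0,0],0],
  [-1,[0,0,0],0],
  [-1,[0,0,0],0],
  [-1,[0,0,0],0],
], newtons=30)

```text
t: 3.85
tool_pos: [0.575, -0.3391, 0.0802]
tool_rot: [-0.001, 0.812, 0.584, 0.001]
force: [-0.4, -0.6, 5.8]
gripper_width: 0.051
```

Request:
step_arm([
  [-1,[0,0,-5],0],
  [-1,[0,0,-15],0],
  [-1,[0,0,-30],0],
  [-1,[0,0,-50],0],
  [-1,[0,0,-70],0],
  [-1,[0,0,-85],0],
  [-1,[0,0,-90],0],
  [-1,[0,0,-90],0],
])

```text
t: 4.65
tool_pos: [0.5753, -0.3394, 0.171]
tool_rot: [-0.0, 0.812, 0.584, 0.001]
force: [0.2, -0.5, -2.3]
gripper_width: 0.0512
```

```bash
python3 -c "
from h import *
go(.490,-.084,.17,71)
snap('wrist','w2')"
```

```text
t 4.65 pos [ 0.5753 -0.3394  0.171 ] ang 71.5 tiltz [ 0.002  0.001 -1.   ] w 0.0512 F [ 0.2 -0.5 -2.3] q [-0.64  0.59  0.06  1.05  0.   -0.32]
shift mm [ 215.1 -162.     1.2] yaw 0.5
```

View pics/w2.png

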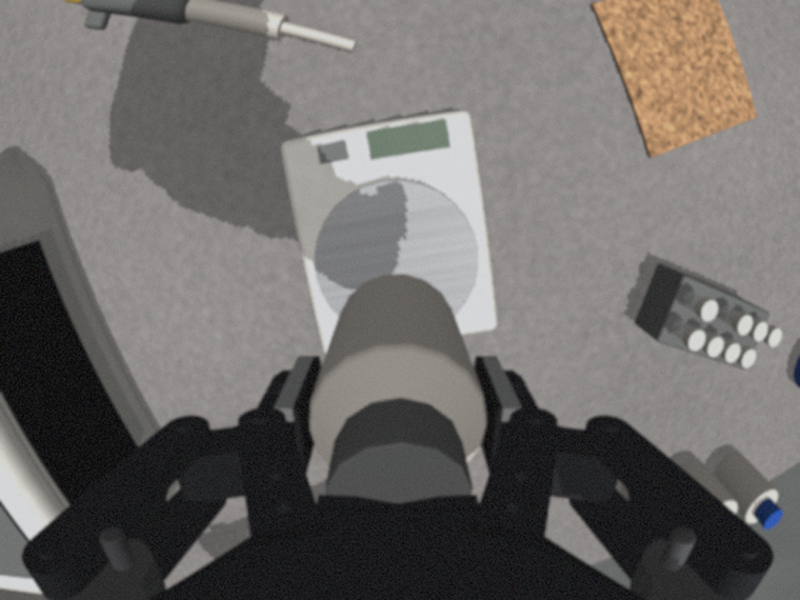

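The wrist view shows the bottle held upright between the pads at (400,400), with the pan (397,245) empty below. Next it goes to the mat.

Request:
step_arm([
  [-1,[10,-7,0],0],
  [-1,[30,-22,0],0],
  [-1,[55,-41,0],0],
  [-1,[80,-60,0],0],
  [-1,[105,-79,0],0],
  [-1,[130,-98,0],0],
  [-1,[155,-117,0],0],
  [-1,[180,-136,0],0],
  [-1,[200,-151,0],0],
  [-1,[211,-159,0],0],
  [-1,[215,-162,0],0],
  [-1,[215,-162,0],0],
])

```text
t: 5.9
tool_pos: [0.4894, -0.0835, 0.1704]
tool_rot: [-0.001, 0.811, 0.584, 0.001]
force: [0.7, 0.4, -2.4]
gripper_width: 0.0507
```

Request:
step_arm([
  [-1,[0,0,15],0],
  [-1,[0,0,35],0],
  [-1,[0,0,55],0],
  [-1,[0,0,75],0],
  [-1,[0,0,90],0],
  [-1,[0,0,100],0],
  [-1,[0,0,106],0],
  [-1,[0,0,110],0],
  [-1,[0,0,112],0],
  [-1,[0,0,113],0],
  [-1,[0,0,113],0],
])

```text
t: 7.0
tool_pos: [0.4897, -0.0834, 0.0577]
tool_rot: [-0.001, 0.811, 0.584, 0.001]
force: [-0.7, 0.1, -2.6]
gripper_width: 0.0513
```

```bash
python3 -c "
from h import *
go(.490,-.084,.055,71)"
```

```text
t 7.0 pos [ 0.4897 -0.0834  0.0577] ang 71.5 tiltz [ 0.001  0.002 -1.   ] w 0.0513 F [-0.7  0.1 -2.6] q [-0.32  0.42 -0.56  0.59  0.    0.  ]
shift mm [-0.5  0.5  2.7] yaw 0.5
```

Lower slowly until the force shows contact.

Request:
step_arm([
  [-1,[0,0,1],0],
  [-1,[0,0,2],0],
  [-1,[0,0,3],0],
  [-1,[0,0,3],0],
])

```text
t: 7.4
tool_pos: [0.49, -0.0835, 0.0551]
tool_rot: [-0.0, 0.811, 0.584, 0.001]
force: [-1.2, -0.0, 2.1]
gripper_width: 0.0509
```

Contact confirmed, so I release and rise.

Request:
step_arm([
  [-0.2,[0,0,0],0],
  [0.2,[0,0,0],0],
  [0.6,[0,0,0],0],
  [1,[0,0,0],0],
  [1,[0,0,0],0],
  [1,[0,0,0],0],
  [1,[0,0,-20],0],
  [1,[0,0,-50],0],
  [1,[0,0,-90],0],
  [1,[0,0,-130],0],
  [1,[0,0,-165],0],
  [1,[0,0,-165],0],
])

```text
t: 8.6
tool_pos: [0.4928, -0.0847, 0.2252]
tool_rot: [0.003, 0.811, 0.584, 0.004]
force: [0.0, -0.8, 0.2]
gripper_width: 0.0851
```

```bash
python3 -c "
from h import *
go(.6235,.126,.22,71)
snap('wrist','w3')"
```

```text
t 8.6 pos [ 0.4928 -0.0847  0.2252] ang 71.5 tiltz [ 0.01  -0.001 -1.   ] w 0.0851 F [ 0.  -0.8  0.2] q [-0.32  0.23 -0.34  0.99  0.    0.  ]
shift mm [241.2  57.2   6.2] yaw 0.5
```

View pics/w3.png

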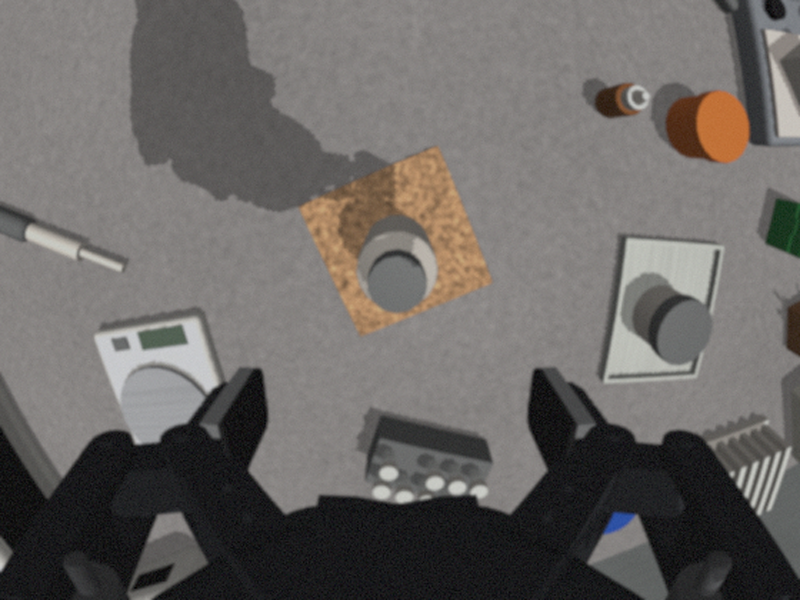

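The bottle stands upright and released on the mat: cap (397,283), mat centre near (395,240). Now over the pot.

Request:
step_arm([
  [1,[30,7,0],0],
  [1,[70,17,0],0],
  [1,[110,26,0],0],
  [1,[150,36,0],0],
  [1,[190,45,0],0],
  [1,[220,52,3],0],
  [1,[241,57,6],0],
  [1,[241,57,6],0],
  [1,[241,57,6],0],
])

```text
t: 9.55
tool_pos: [0.6209, 0.1263, 0.2157]
tool_rot: [0.001, 0.811, 0.585, 0.001]
force: [-0.1, -1.2, -0.1]
gripper_width: 0.0856
```

```bash
python3 -c "
from h import *
go(.6235,.126,.028,71)
snap('wrist','w4')"
```

```text
t 9.55 pos [0.6209 0.1263 0.2157] ang 71.6 tiltz [ 0.004 -0.001 -1.   ] w 0.0856 F [-0.1 -1.2 -0.1] q [ 0.08  0.49  0.02  1.09 -0.    0.41]
shift mm [  0.5   1.8 187.7] yaw 0.6
```

View pics/w4.png

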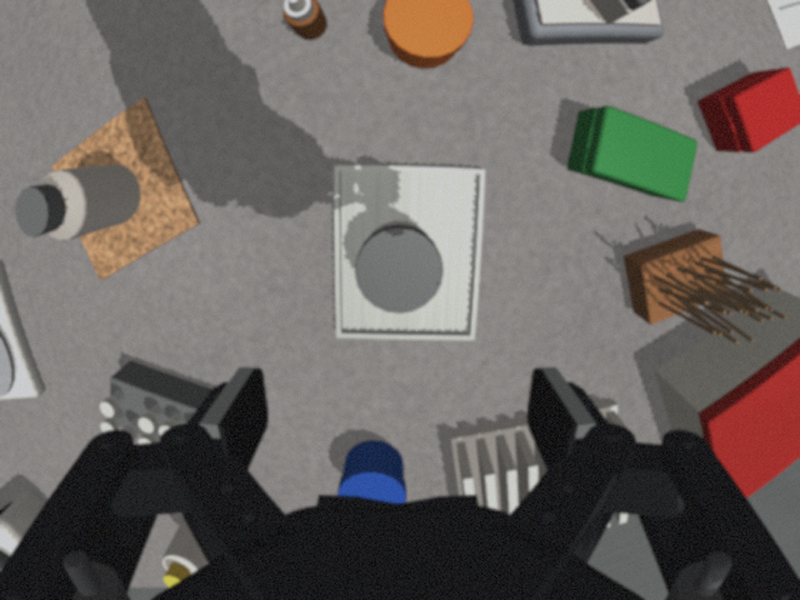

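```bash
python3 -c "
from h import *
f=lambda u,v,z:wrist(u*.7,v*.7,z).round(4)
print('pot',f(399,270,.056))
m=np.array([f(*p,.012) for p in((334,166),(485,169),(476,340),(336,340))]);print('tray',m.mean(0),m)
p=f(399,270,.056);go((p[0]+.6235)/2,(p[1]+.126)/2,.028,71)"
```

```text
pot [0.622  0.1266 0.056 ]
tray [0.624825 0.133325 0.012   ] [[0.5415 0.1031 0.012 ]
 [0.5787 0.209  0.012 ]
 [0.7077 0.1645 0.012 ]
 [0.6714 0.0567 0.012 ]]
t 9.6 pos [0.621  0.1257 0.2163] ang 71.5 tiltz [ 0.004 -0.001 -1.   ] w 0.0856 F [-1.2 -1.7 -0.1] q [ 0.08  0.49  0.02  1.09 -0.    0.41]
shift mm [  1.    0.6 188.3] yaw 0.5
```

Request:
step_arm([
  [1,[1,1,40],0],
  [1,[1,1,80],0],
  [1,[1,1,115],0],
  [1,[1,1,145],0],
  [1,[1,1,168],0],
  [1,[1,1,182],0],
  [1,[1,1,190],0],
  [1,[1,1,191],0],
  [1,[1,1,191],0],
])

```text
t: 10.5
tool_pos: [0.6238, 0.126, 0.0262]
tool_rot: [0.002, 0.812, 0.584, 0.002]
force: [1.2, -0.3, 0.6]
gripper_width: 0.0855
```

Request:
step_arm([
  [0.3,[0,0,0],0],
  [0,[0,0,0],0],
  [-0.5,[0,0,0],0],
  [-1,[0,0,0],0],
  [-1,[0,0,0],0],
  [-1,[0,0,0],0],
  [-1,[0,0,0],0],
])

```text
t: 11.2
tool_pos: [0.6249, 0.1261, 0.0277]
tool_rot: [0.003, 0.812, 0.584, 0.003]
force: [-0.9, 0.1, 5.9]
gripper_width: 0.0591
```

Request:
step_arm([
  [-1,[0,0,-5],0],
  [-1,[0,0,-15],0],
  [-1,[0,0,-30],0],
  [-1,[0,0,-50],0],
  [-1,[0,0,-75],0],
  [-1,[0,0,-100],0],
  [-1,[0,0,-120],0],
  [-1,[0,0,-135],0],
  [-1,[0,0,-145],0],
  [-1,[0,0,-145],0],
])

```text
t: 12.2
tool_pos: [0.6248, 0.1263, 0.1751]
tool_rot: [0.004, 0.812, 0.584, 0.005]
force: [0.4, 0.5, -0.9]
gripper_width: 0.0591
```

```bash
python3 -c "
from h import *
go(.567,-.336,.17,71)
snap('wrist','w5')"
```

```text
t 12.2 pos [0.6248 0.1263 0.1751] ang 71.5 tiltz [ 0.012 -0.    -1.   ] w 0.0591 F [ 0.4  0.5 -0.9] q [ 0.08  0.52 -0.04  1.   -0.    0.41]
shift mm [-456.8   91.8    4.5] yaw 0.5
```

View pics/w5.png

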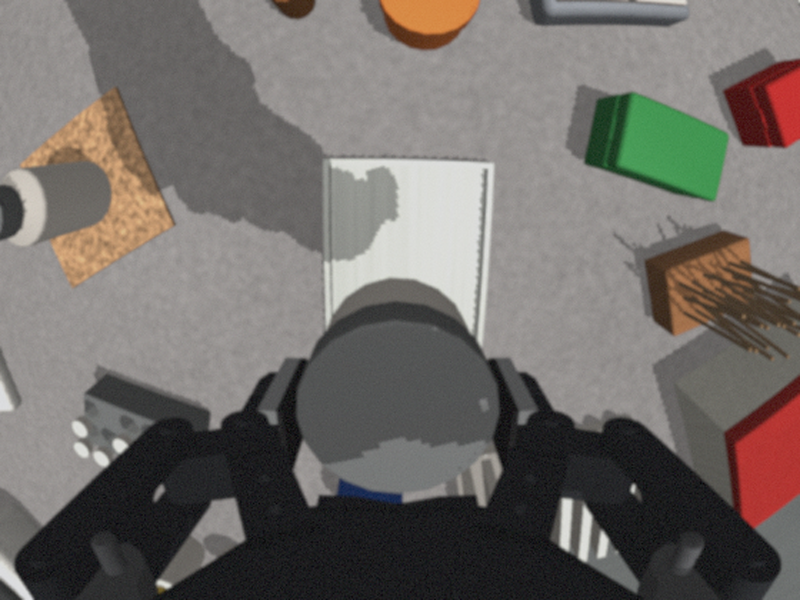

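The pot is held upright at (397,390) with the tray empty below. Carry it to the balance.

Request:
step_arm([
  [-1,[-10,2,0],0],
  [-1,[-30,6,0],0],
  [-1,[-55,11,0],0],
  [-1,[-80,16,0],0],
  [-1,[-105,21,0],0],
  [-1,[-130,26,0],0],
  [-1,[-155,31,0],0],
  [-1,[-180,36,0],0],
  [-1,[-205,41,0],0],
  [-1,[-230,46,0],0],
  [-1,[-255,51,0],0],
  [-1,[-280,56,0],0],
])

```text
t: 13.45
tool_pos: [0.587, -0.1585, 0.1721]
tool_rot: [0.002, 0.812, 0.584, 0.003]
force: [-0.6, 0.3, -1.5]
gripper_width: 0.0592
```

Request:
step_arm([
  [-1,[-25,5,0],0],
  [-1,[-50,10,0],0],
  [-1,[-75,15,0],0],
  [-1,[-100,20,0],0],
  [-1,[-125,25,0],0],
  [-1,[-150,31,0],0],
  [-1,[-166,34,0],0],
  [-1,[-174,36,0],0],
  [-1,[-177,36,0],0],
  [-1,[-177,36,0],0],
])

```text
t: 14.45
tool_pos: [0.5647, -0.3373, 0.1716]
tool_rot: [0.002, 0.812, 0.584, 0.003]
force: [-0.8, 0.9, -1.0]
gripper_width: 0.0589
```

```bash
python3 -c "
from h import *
go(.567,-.336,.0565,71)"
```

```text
t 14.45 pos [ 0.5647 -0.3373  0.1716] ang 71.5 tiltz [ 0.007  0.001 -1.   ] w 0.0589 F [-0.8  0.9 -1. ] q [-0.65  0.56  0.02  1.03  0.01 -0.33]
shift mm [  1.6   1.  115.1] yaw 0.5
```

Request:
step_arm([
  [-1,[1,1,15],0],
  [-1,[2,2,35],0],
  [-1,[2,2,55],0],
  [-1,[2,2,75],0],
  [-1,[2,2,90],0],
  [-1,[2,2,101],0],
  [-1,[2,2,109],0],
  [-1,[2,2,113],0],
  [-1,[2,2,115],0],
  [-1,[2,2,116],0],
  [-1,[2,2,117],0],
  [-1,[2,2,117],0],
])

```text
t: 15.65
tool_pos: [0.5683, -0.3361, 0.055]
tool_rot: [0.002, 0.812, 0.584, 0.003]
force: [0.2, -0.3, -0.9]
gripper_width: 0.0593
```

Request:
step_arm([
  [-1,[-1,0,1],0],
  [-1,[-1,0,2],0],
  [-1,[-1,0,2],0],
])

```text
t: 15.95
tool_pos: [0.5682, -0.3375, 0.0538]
tool_rot: [0.003, 0.812, 0.584, 0.003]
force: [-1.3, 0.8, 3.7]
gripper_width: 0.0593
```

Request:
step_arm([
  [0,[0,0,0],0],
  [0.3,[0,0,0],0],
  [0.6,[0,0,0],0],
  [1,[0,0,0],0],
  [1,[0,0,0],0],
  [1,[0,0,-15],0],
  [1,[0,0,-50],0],
  [1,[0,0,-90],0],
  [1,[0,0,-130],0],
  [1,[0,0,-170],0],
  [1,[0,0,-175],0],
  [1,[0,0,-175],0],
])

```text
t: 17.15
tool_pos: [0.5677, -0.3381, 0.2317]
tool_rot: [0.005, 0.812, 0.584, 0.004]
force: [0.8, 0.5, -0.4]
gripper_width: 0.0852
```

```bash
python3 -c "
from h import *
go(.45,.331,.23,111)
snap('wrist','w6')"
```

```text
t 17.15 pos [ 0.5677 -0.3381  0.2317] ang 71.5 tiltz [ 0.012 -0.003 -1.   ] w 0.0852 F [ 0.8  0.5 -0.4] q [-0.65  0.53  0.12  1.15  0.   -0.33]
shift mm [ 597.1 -324.2   -1.8] yaw -39.5
```

View pics/w6.png

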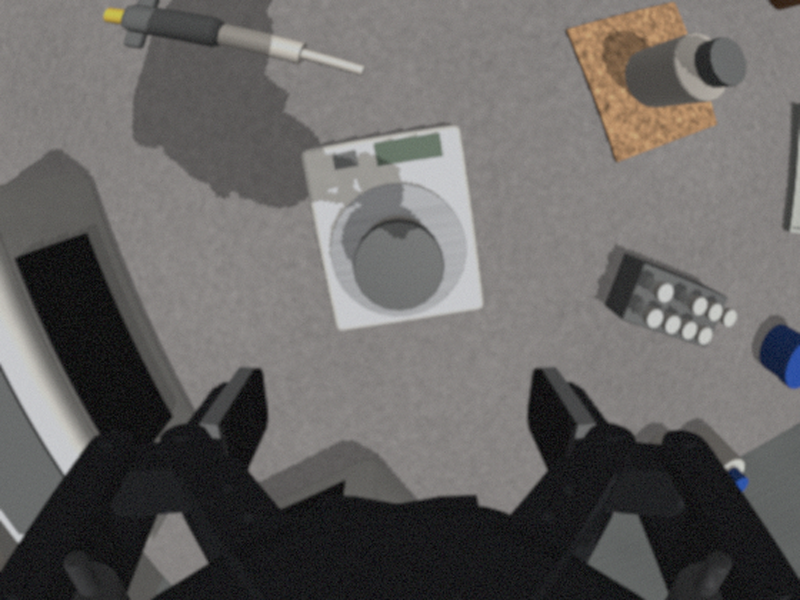

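```bash
python3 -c "
from h import *
f=lambda u,v,z:wrist(u*.7,v*.7,z).round(4)
print('pot',f(399,266,.082),'pan',f(399,248,.03), f(331,247,.03),f(467,247,.03),f(399,183,.03))
m=np.array([f(*p,.02) for p in((303,153),(459,126),(483,306),(340,330))]).mean(0);a=np.radians(-8.6);print('pan from house',m[:2]+.014*np.array([np.cos(a),np.sin(a)]))"
```

```text
pot [ 0.563  -0.3347  0.082 ] pan [ 0.5619 -0.334   0.03  ] [ 0.5447 -0.3822  0.03  ] [ 0.5772 -0.2851  0.03  ] [ 0.5158 -0.3186  0.03  ]
pan from house [ 0.56446759 -0.33426849]
```

The pot is centred on the pan to about 2 mm. Now on to the tip box.

Request:
step_arm([
  [1,[26,-14,0],-3],
  [1,[66,-36,0],-6],
  [1,[106,-58,0],-9],
  [1,[146,-79,0],-12],
  [1,[186,-101,0],-15],
  [1,[226,-123,0],-18],
  [1,[266,-144,0],-21],
  [1,[306,-166,0],-24],
  [1,[346,-188,0],-27],
  [1,[386,-210,0],-30],
  [1,[426,-231,0],-33],
  [1,[466,-253,0],-36],
])

```text
t: 18.4
tool_pos: [0.4731, 0.1862, 0.2264]
tool_rot: [0.003, 0.591, 0.807, 0.001]
force: [1.0, 0.4, 0.2]
gripper_width: 0.0857
```

```bash
python3 -c "
from h import *
go(.45,.331,.23,111)"
```

```text
t 18.4 pos [0.4731 0.1862 0.2264] ang 107.6 tiltz [ 0.006 -0.002 -1.   ] w 0.0857 F [1.  0.4 0.2] q [ 0.23  0.25 -0.31  1.   -0.   -0.08]
shift mm [145.   21.7  -4. ] yaw -3.4
```

Request:
step_arm([
  [1,[40,6,-2],-3],
  [1,[80,12,-4],-3],
  [1,[115,17,-4],-3],
  [1,[137,21,-4],-3],
  [1,[145,22,-4],-3],
  [1,[145,22,-4],-3],
  [1,[145,22,-4],-3],
])

```text
t: 19.1
tool_pos: [0.4499, 0.3299, 0.2292]
tool_rot: [0.003, 0.57, 0.822, -0.0]
force: [-0.0, -0.0, -0.0]
gripper_width: 0.0855
```

```bash
python3 -c "
from h import *
go(.45,.331,.058,111)
snap('wrist','w7')"
```

```text
t 19.1 pos [0.4499 0.3299 0.2292] ang 110.5 tiltz [ 0.005 -0.003 -1.   ] w 0.0855 F [-0. -0. -0.] q [ 0.5   0.34 -0.18  1.05 -0.01  0.14]
shift mm [ 1.800e+00 -1.000e-01  1.712e+02] yaw -0.5
```

View pics/w7.png

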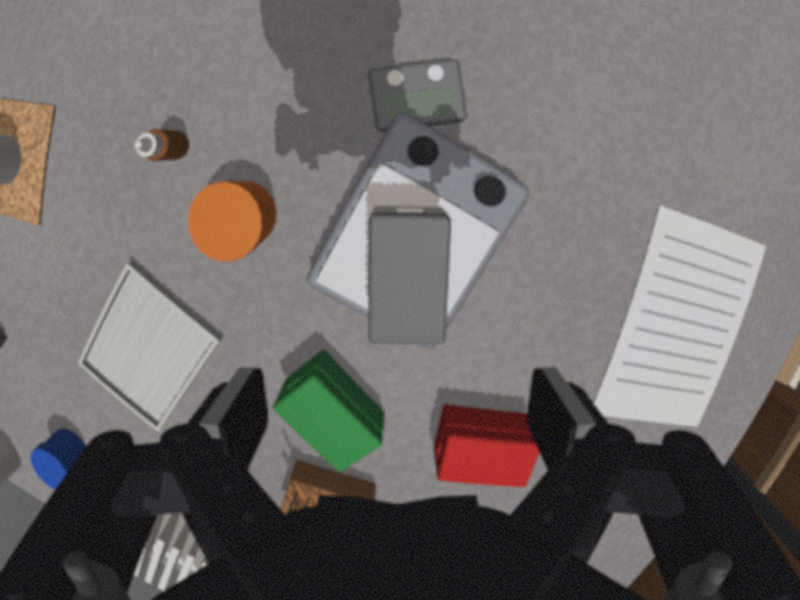

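The box is upright in the view, lid corners (369,214), (451,215), (446,344) and (369,342), well aligned with the jaws, and the latch is at the robot-side end.

```bash
python3 -c "
from h import *
f=lambda u,v,z:wrist(u*.7,v*.7,z).round(4)
m=np.array([f(*p,.095) for p in((369,214),(451,215),(446,344),(369,342))]);print(m.mean(0));print(m)
e=m[3]+m[2]-m[0]-m[1];print(np.degrees(np.arctan2(e[1],e[0])))
go((m.mean(0)[0]+.4517)/2,(m.mean(0)[1]+.3317)/2,.058,111)"
```

```text
[0.448925 0.337075 0.095   ]
[[0.4184 0.3    0.095 ]
 [0.4016 0.3461 0.095 ]
 [0.4798 0.3747 0.095 ]
 [0.4959 0.3275 0.095 ]]
19.814511714898995
t 19.15 pos [0.4502 0.3297 0.2295] ang 110.5 tiltz [ 0.005 -0.003 -1.   ] w 0.0853 F [-0.1 -0.4  0.4] q [ 0.5   0.34 -0.18  1.05 -0.    0.14]
shift mm [  5.1   1.1 171.5] yaw -0.5
```

Request:
step_arm([
  [1,[5,1,30],0],
  [1,[5,1,65],0],
  [1,[5,1,100],0],
  [1,[5,1,130],0],
  [1,[5,1,150],0],
  [1,[5,1,163],0],
  [1,[5,1,170],0],
  [1,[5,1,171],0],
  [1,[5,1,171],0],
])

```text
t: 20.05
tool_pos: [0.4509, 0.3344, 0.0592]
tool_rot: [0.003, 0.57, 0.822, 0.001]
force: [-0.3, 0.8, 0.3]
gripper_width: 0.0847
```

Request:
step_arm([
  [0.3,[0,0,0],0],
  [0,[0,0,0],0],
  [-0.5,[0,0,0],0],
  [-1,[0,0,0],0],
  [-1,[0,0,0],0],
  [-1,[0,0,0],0],
  [-1,[0,0,0],0],
  [-1,[0,0,0],0],
])

```text
t: 20.85
tool_pos: [0.4516, 0.335, 0.0603]
tool_rot: [0.003, 0.57, 0.822, 0.002]
force: [-0.4, -0.4, 5.2]
gripper_width: 0.0497
```

Request:
step_arm([
  [-1,[0,0,-5],0],
  [-1,[0,0,-15],0],
  [-1,[0,0,-30],0],
  [-1,[0,0,-50],0],
  [-1,[0,0,-75],0],
  [-1,[0,0,-95],0],
  [-1,[0,0,-110],0],
  [-1,[0,0,-115],0],
  [-1,[0,0,-115],0],
])

```text
t: 21.75
tool_pos: [0.451, 0.3353, 0.176]
tool_rot: [0.004, 0.57, 0.822, 0.002]
force: [-0.5, 0.1, -2.1]
gripper_width: 0.0496
```

```bash
python3 -c "
from h import *
go(.6245,.133,.17,71)
snap('wrist','w8')"
```

```text
t 21.75 pos [0.451  0.3353 0.176 ] ang 110.5 tiltz [ 0.009 -0.    -1.   ] w 0.0496 F [-0.5  0.1 -2.1] q [ 0.51  0.38 -0.25  0.92 -0.    0.15]
shift mm [-250.2   91.6    7.6] yaw 39.5
```

View pics/w8.png

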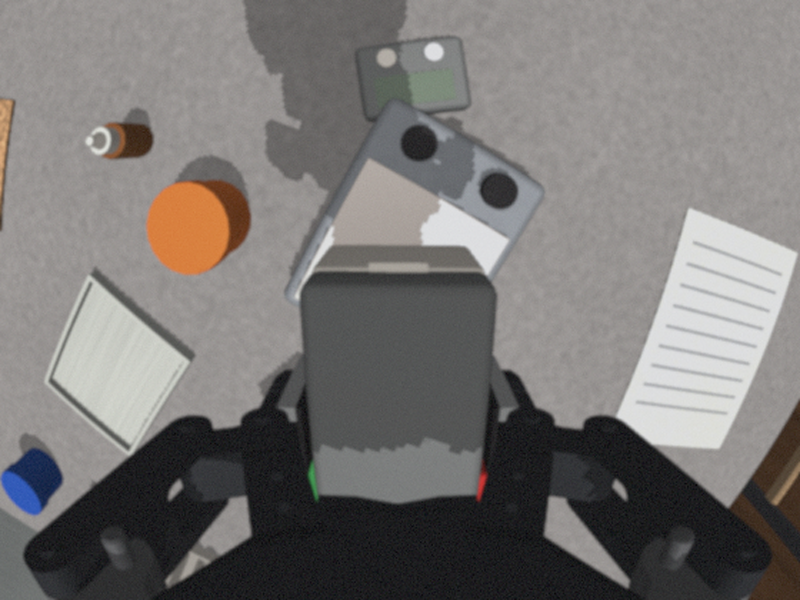

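The box is held level. Carry it to the tray, turning 40°.

Request:
step_arm([
  [-1,[-10,4,0],4],
  [-1,[-30,11,0],8],
  [-1,[-55,20,0],12],
  [-1,[-80,29,0],16],
  [-1,[-105,38,0],20],
  [-1,[-130,48,0],24],
  [-1,[-155,57,0],28],
  [-1,[-180,66,0],32],
  [-1,[-205,75,0],36],
  [-1,[-230,84,0],39],
  [-1,[-245,90,0],39],
  [-1,[-250,92,0],39],
])

```text
t: 23.0
tool_pos: [0.6246, 0.1317, 0.1754]
tool_rot: [0.002, 0.812, 0.584, 0.002]
force: [0.0, 0.2, -1.5]
gripper_width: 0.0495
```

```bash
python3 -c "
from h import *
go(.6245,.133,.027,71)"
```

```text
t 23.0 pos [0.6246 0.1317 0.1754] ang 71.5 tiltz [ 0.006 -0.001 -1.   ] w 0.0495 F [ 0.   0.2 -1.5] q [ 0.09  0.52 -0.03  1.01 -0.    0.42]
shift mm [  1.1  -1.4 148.4] yaw 0.5
```

Request:
step_arm([
  [-1,[1,-1,15],0],
  [-1,[1,-1,40],0],
  [-1,[1,-1,65],0],
  [-1,[1,-1,90],0],
  [-1,[1,-1,110],0],
  [-1,[1,-1,125],0],
  [-1,[1,-1,136],0],
  [-1,[1,-1,143],0],
  [-1,[1,-1,147],0],
  [-1,[1,-1,149],0],
  [-1,[1,-1,149],0],
])

```text
t: 24.1
tool_pos: [0.6252, 0.1328, 0.0268]
tool_rot: [0.002, 0.812, 0.584, 0.002]
force: [0.5, 0.8, -2.0]
gripper_width: 0.0496
```

Request:
step_arm([
  [-1,[0,0,1],0],
  [-1,[0,0,2],0],
  [-1,[0,0,3],0],
  [-1,[0,0,3],0],
])

```text
t: 24.5
tool_pos: [0.6256, 0.1328, 0.0243]
tool_rot: [0.003, 0.812, 0.584, 0.003]
force: [-0.8, -0.2, 1.9]
gripper_width: 0.0501
```

Contact with the tray floor. Release and rise.

Request:
step_arm([
  [-0.3,[0,0,0],0],
  [0.2,[0,0,0],0],
  [0.6,[0,0,0],0],
  [1,[0,0,0],0],
  [1,[0,0,0],0],
  [1,[0,0,0],0],
  [1,[0,0,-15],0],
  [1,[0,0,-50],0],
  [1,[0,0,-95],0],
  [1,[0,0,-140],0],
  [1,[0,0,-185],0],
  [1,[0,0,-195],0],
])

```text
t: 25.7
tool_pos: [0.6272, 0.1334, 0.2271]
tool_rot: [0.005, 0.812, 0.584, 0.007]
force: [0.1, -0.6, 0.2]
gripper_width: 0.0853
```

```bash
python3 -c "
from h import *
go(.490,-.0835,.22,71)
snap('wrist','w9')
im=cv2.cvtColor(manip.read_camera('top'),cv2.COLOR_RGB2BGR)
w=cv2.imread('pics/w9_raw.png')
a=cv2.resize(w[60:270,140:420],(400,300),interpolation=cv2.INTER_CUBIC)
b=cv2.resize(im[225:300,125:225],(400,300),interpolation=cv2.INTER_CUBIC)
cv2.imwrite('pics/c9.png',np.hstack([a,b]))"
```

```text
t 25.7 pos [0.6272 0.1334 0.2271] ang 71.5 tiltz [ 0.018 -0.    -1.   ] w 0.0853 F [ 0.1 -0.6  0.2] q [ 0.1   0.49  0.04  1.11 -0.    0.42]
shift mm [-249.3  -61.2    4.6] yaw 0.5
```

View pics/c9.png

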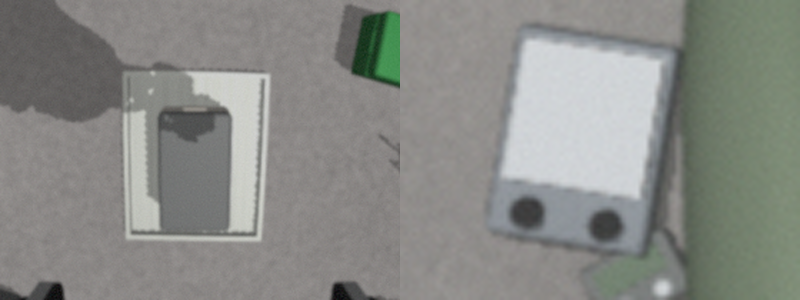

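The left crop shows the box squarely in the tray. The right crop shows the bare stirrer plate with corners (523,35), (664,55), (642,198) and (500,180).

```bash
python3 -c "
from m import *
c=quad('plate','s',[(123,35),(264,55),(242,198),(100,180)],.04)
c=quad('house','s',[(118,25),(279,47),(247,252),(88,228)],.034);a=np.radians(-8.3);print(c+.016*np.array([np.cos(a),np.sin(a)]))
g=lambda u,v,z:wrist(140+u*.7,60+v*.7,z)
print('box',np.mean([g(*p,.059) for p in((160,112),(231,112),(229,234),(159,234))],0),'tray',np.mean([g(*p,.012) for p in((124,72),(270,72),(262,241),(127,239))],0))" | grep -v "^\(pot\|pan\|cap\|dro\|ora\|rack\|pip\|gr\|bl\)"
```

```text
stirhouse [0.4329 0.3368] sides [0.1095 0.1462 0.1085 0.1447] ang [-97.7 171.4  81.5  -8.3]
tipbox [0.4517 0.3317] sides [0.0518 0.0828 0.0539 0.0848] ang [ -72.4 -157.7  109.9   20.8]
tray [0.6243 0.1326] sides [0.113  0.1356 0.1132 0.136 ] ang [-109.4  160.9   70.8  -19.2]
balhouse [ 0.5532 -0.3342] sides [0.1204 0.1493 0.1198 0.1493] ang [-98.5 171.1  81.5  -8.7]
mat [ 0.4907 -0.0839] sides [0.1186 0.1211 0.1189 0.121 ] ang [ -86.  -175.4   93.9    4.5]
plate [0.4475 0.3344] sides [0.1005 0.1016 0.1007 0.1031] ang [-98.  171.8  82.9  -8.3]
house [0.4325 0.3349] sides [0.1152 0.1461 0.1135 0.1445] ang [-97.7 171.6  81.5  -7.7]
[0.44833725 0.33257406]
box [0.62193036 0.13336025 0.059     ] tray [0.6203974  0.13470337 0.012     ]
```

The box is within 2 mm of the tray centre. The stirrer plate is at (0.448, 0.3335). Go and fetch the bottle.

Request:
step_arm([
  [1,[-30,-7,0],0],
  [1,[-75,-18,0],0],
  [1,[-120,-29,0],0],
  [1,[-165,-40,2],0],
  [1,[-205,-50,4],0],
  [1,[-235,-58,4],0],
  [1,[-249,-61,4],0],
  [1,[-249,-61,4],0],
  [1,[-249,-61,4],0],
])

```text
t: 26.7
tool_pos: [0.4889, -0.083, 0.2167]
tool_rot: [0.004, 0.812, 0.584, 0.005]
force: [-0.3, 0.8, 0.4]
gripper_width: 0.0855
```

```bash
python3 -c "
from h import *
go(.490,-.0835,.055,71)
snap('wrist','w10')"
```

```text
t 26.7 pos [ 0.4889 -0.083   0.2167] ang 71.5 tiltz [ 0.013  0.    -1.   ] w 0.0855 F [-0.3  0.8  0.4] q [-0.32  0.23 -0.37  0.96  0.    0.  ]
shift mm [ -0.9  -0.8 161.7] yaw 0.5
```

View pics/w10.png

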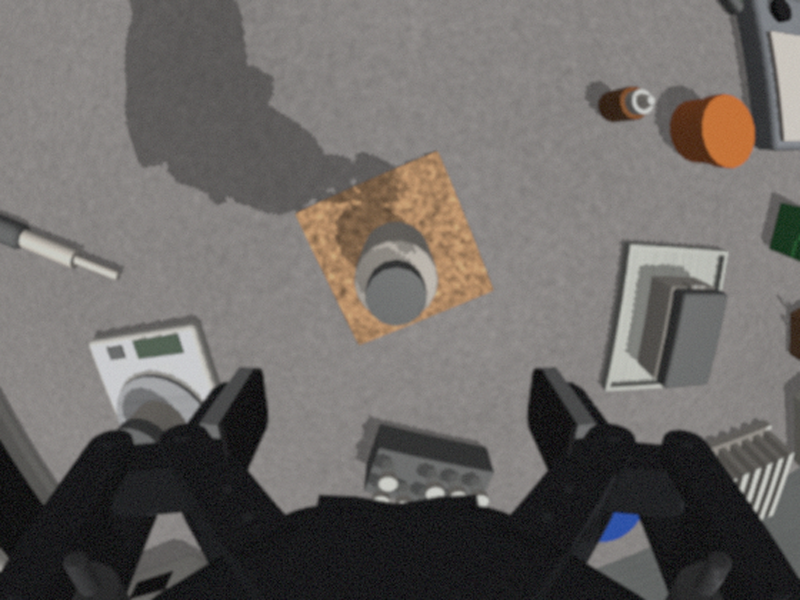

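Request:
step_arm([
  [1,[-1,-1,30],0],
  [1,[-1,-1,60],0],
  [1,[-1,-1,90],0],
  [1,[-1,-1,118],0],
  [1,[-1,-1,140],0],
  [1,[-1,-1,153],0],
  [1,[-1,-1,160],0],
  [1,[-1,-1,161],0],
  [1,[-1,-1,161],0],
])

```text
t: 27.65
tool_pos: [0.4907, -0.0828, 0.0561]
tool_rot: [0.004, 0.811, 0.585, 0.006]
force: [-0.7, -0.5, 0.3]
gripper_width: 0.0853
```

Request:
step_arm([
  [0,[0,0,0],0],
  [-0.2,[0,0,0],0],
  [-0.5,[0,0,0],0],
  [-1,[0,0,0],0],
  [-1,[0,0,0],0],
  [-1,[0,0,0],0],
  [-1,[0,0,0],0],
  [-1,[0,0,0],0],
])

```text
t: 28.45
tool_pos: [0.4914, -0.0833, 0.057]
tool_rot: [0.005, 0.811, 0.585, 0.006]
force: [-0.8, -1.2, 5.4]
gripper_width: 0.051
```

Request:
step_arm([
  [-1,[0,0,-5],0],
  [-1,[0,0,-15],0],
  [-1,[0,0,-35],0],
  [-1,[0,0,-60],0],
  [-1,[0,0,-85],0],
  [-1,[0,0,-110],0],
  [-1,[0,0,-130],0],
  [-1,[0,0,-140],0],
  [-1,[0,0,-145],0],
  [-1,[0,0,-145],0],
])

```text
t: 29.45
tool_pos: [0.4891, -0.0832, 0.2021]
tool_rot: [0.005, 0.811, 0.585, 0.006]
force: [0.0, -0.5, -2.7]
gripper_width: 0.0509
```

```bash
python3 -c "
from h import *
go(.448,.3335,.20,71)"
```

```text
t 29.45 pos [ 0.4891 -0.0832  0.2021] ang 71.6 tiltz [ 0.016 -0.001 -1.   ] w 0.0509 F [ 0.  -0.5 -2.7] q [-0.32  0.24 -0.39  0.92  0.    0.  ]
shift mm [ 382.2 -170.9    1.2] yaw 0.6
```

Request:
step_arm([
  [-1,[9,-4,0],0],
  [-1,[27,-12,0],0],
  [-1,[50,-22,0],0],
  [-1,[73,-33,0],0],
  [-1,[96,-43,0],0],
  [-1,[119,-53,0],0],
  [-1,[142,-63,0],0],
  [-1,[165,-74,0],0],
  [-1,[188,-84,0],0],
  [-1,[211,-94,0],0],
  [-1,[234,-105,0],0],
  [-1,[257,-115,0],0],
])

```text
t: 30.65
tool_pos: [0.4598, 0.1984, 0.2002]
tool_rot: [0.004, 0.811, 0.585, 0.005]
force: [-0.0, -0.0, -2.1]
gripper_width: 0.0509
```

Request:
step_arm([
  [-1,[23,-10,0],0],
  [-1,[46,-20,0],0],
  [-1,[69,-31,0],0],
  [-1,[92,-41,0],0],
  [-1,[108,-48,0],0],
  [-1,[118,-53,0],0],
  [-1,[122,-55,0],0],
  [-1,[124,-56,0],0],
  [-1,[124,-56,0],0],
])

```text
t: 31.55
tool_pos: [0.4456, 0.3333, 0.1996]
tool_rot: [0.004, 0.811, 0.585, 0.005]
force: [-0.4, -0.6, -1.7]
gripper_width: 0.0508
```

```bash
python3 -c "
from h import *
go(.448,.3335,.094,71)"
```

```text
t 31.55 pos [0.4456 0.3333 0.1996] ang 71.6 tiltz [ 0.012 -0.002 -1.   ] w 0.0508 F [-0.4 -0.6 -1.7] q [ 0.51  0.35 -0.24  0.97 -0.01  0.84]
shift mm [  0.7   0.9 105.6] yaw 0.6
```

Request:
step_arm([
  [-1,[1,1,15],0],
  [-1,[1,1,35],0],
  [-1,[1,1,55],0],
  [-1,[1,1,72],0],
  [-1,[1,1,86],0],
  [-1,[1,1,95],0],
  [-1,[1,1,101],0],
  [-1,[1,1,104],0],
  [-1,[1,1,105],0],
  [-1,[1,1,105],0],
])

```text
t: 32.55
tool_pos: [0.4485, 0.3339, 0.0951]
tool_rot: [0.004, 0.811, 0.585, 0.005]
force: [-0.2, -0.1, -2.0]
gripper_width: 0.0509
```

Request:
step_arm([
  [-1,[0,0,1],0],
  [-1,[0,0,2],0],
  [-1,[0,0,3],0],
  [-1,[0,0,3],0],
])

```text
t: 32.95
tool_pos: [0.4487, 0.334, 0.0922]
tool_rot: [0.004, 0.811, 0.585, 0.005]
force: [-0.3, 0.3, -1.0]
gripper_width: 0.0511
```

Request:
step_arm([
  [-1,[0,0,1],0],
  [-1,[0,0,1.5],0],
  [-1,[0,0,1.5],0],
])

```text
t: 33.25
tool_pos: [0.449, 0.334, 0.0921]
tool_rot: [0.005, 0.811, 0.585, 0.006]
force: [-2.7, -3.3, 8.6]
gripper_width: 0.0512
```

In firm contact with the plate. Release, pause, then rise.

Request:
step_arm([
  [-0.2,[0,0,0],0],
  [0.2,[0,0,0],0],
  [0.6,[0,0,0],0],
  [1,[0,0,0],0],
  [1,[0,0,0],0],
  [1,[0,0,0],0],
  [1,[0,0,-20],0],
  [1,[0,0,-50],0],
  [1,[0,0,-90],0],
  [1,[0,0,-130],0],
  [1,[0,0,-150],0],
  [1,[0,0,-150],0],
])

```text
t: 34.45
tool_pos: [0.4486, 0.3353, 0.2458]
tool_rot: [0.005, 0.811, 0.585, 0.009]
force: [-0.5, 0.8, 0.2]
gripper_width: 0.0859
```

```bash
python3 -c "
from h import *
go(.448,.3335,.24,71)
snap('wrist','w11');snap('side','s11')"
```

```text
t 34.45 pos [0.4486 0.3353 0.2458] ang 71.6 tiltz [ 0.021  0.002 -1.   ] w 0.0859 F [-0.5  0.8  0.2] q [ 0.51  0.32 -0.16  1.07 -0.01  0.84]
shift mm [-1.9 -0.2  5.7] yaw 0.6
```

View pics/w11.png

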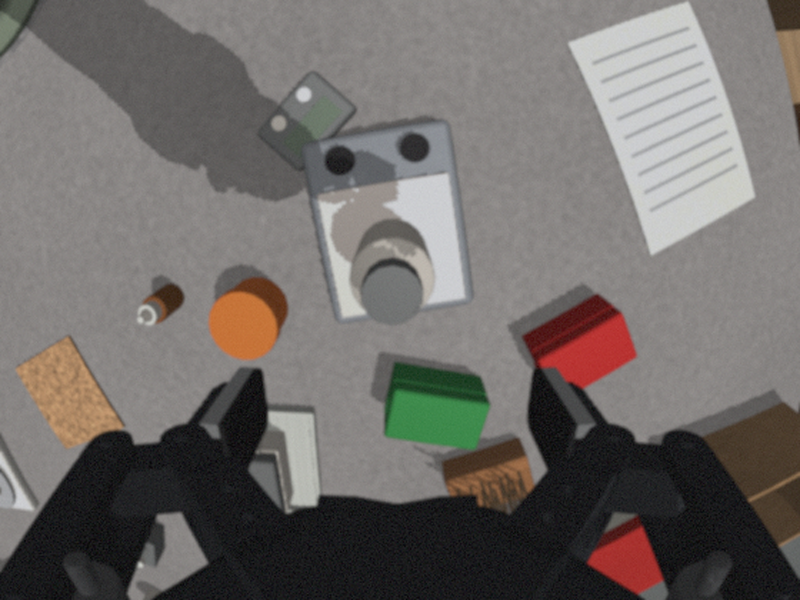

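View pics/s11.png

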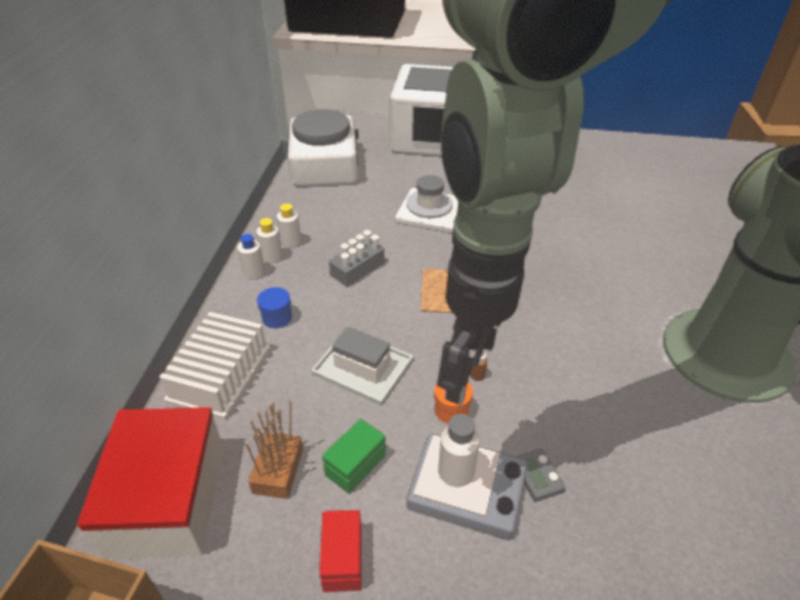

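The wrist and side views show everything upright and in place: bottle cap at (391,291) in the wrist view, plate corners (316,194), (448,172), (468,298) and (338,320). One numeric check, then hand in.

```bash
python3 -c "
from h import *
f=lambda u,v,z:wrist(u*.7,v*.7,z).round(4)
b=f(391,291,.152);p=np.mean([f(*q,.04) for q in((316,194),(448,172),(468,298),(338,320))],0)
print(b,p,np.hypot(*(b-p)[:2]))
if np.hypot(*(b-p)[:2])<.010: print(manip.close_job())"
```

```text
[0.4415 0.3327 0.152 ] [0.4416   0.332875 0.04    ] 0.00020155644370748973
the job is handed in; nothing more can be done
None
```

The swap is finished and handed in at about 34.5 s of the 126 s allowed. I parked the bottle on the cork mat and let go of it. Then I moved the pot to the balance, the tip box to the tray, and the bottle to the stirrer.

Last checks, from the wrist camera:
- **Bottle:** under 1 mm from the middle of the stirrer plate.
- **Pot:** about 2 mm from the middle of the balance pan, measured just after I set it down.
- **Tip box:** about 2 mm from the middle of the tray, also measured just after release.

The final side view shows all three upright and the gripper clear of everything. In the pictures the dropper bottle, tube rack and pipette look untouched. I did not measure their positions at the end, and the pipette was last seen just before the final bottle move.

No check failed, but the cameras did not agree exactly. The wrist camera put fixed points such as the pan and plate up to about 6 mm nearer the robot in x than the top camera did. I placed things by the top camera's positions, backed by the wrist camera's where they agreed. The offsets above compare container and target within a single picture, so that mismatch mostly cancels out.

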